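# Unlock the rack, draw the turner and hold it level over the pan lid

### The arm

A 7-joint arm with a two-finger parallel gripper is mounted at the origin on a cart in front of the work surface, level with it; the furniture and walls round the work are solid. World frame = base frame: x ahead of the robot, y to its left, z up, the work surface at z = 0. Lengths are in m, angles in rad, forces in N, time in s.
With the tool pointing down it reaches from about 0.425 to 0.925 m from the base axis. Payload 6.8 kg.
Tool frame: the origin (TCP) lies midway between the tips of the shut fingers; the grasp point (between the pads) lies 19 mm behind it; z points along the fingers, y is the line along which they close (so a half turn about z gives the same grasp; the last joint's range is limited). The gripper opens to 85 mm and grips with 20 to 120 N. Pads are 22 mm wide; open, the fingers measure 114 mm over their backs; the gripper's body (76 mm by 85 mm) begins 54 mm behind the grasp point. The pads swing forward as they close: fully open they stand 13 mm farther back than shut.
Start: joints at [-1.456, 0.477, 0.022, 1.555, -0.011, 1.109, -0.083], TCP at [0.149, 0.658, 0.203] pointing down, gripper open.
Joint ranges: [-2.96, 2.96], [-0.34, 2.1], [-1.41, 1.46], [0.24, 2.44], [-1.37, 4.51], [0.17, 1.92], [-2.96, 2.96]. Speed limits (rad/s): [2.39, 2.39, 3.14, 3.14, 3.14, 3.14, 3.14].

### API

Orientations are given as a unit quaternion [w, x, y, z].
In Python, from station import bot gives the robot as it stands.
- The arm moves only by the tool jog_arm, never from a script. Its argument "rows" is a list of rows, each an object of numbers: "fingers": the finger opening in mm, from 0 to 85.4; "x", "y", "z": the shift along the tool's x, y, z in mm; "ax", "ay", "az": the turn, a rotation vector about the tool's x, y, z in degrees. A call has exactly 8 rows; each row shifts and turns the commanded pose from where the row before left it, along the tool's axes as they then stand; what a row does not reach is not made up. A row lasts 1/10 s, in which the tool goes at most 50 mm and 8.59 degrees, less where a joint would pass 70% of its speed; a pose out of reach is approached as far as the arm can. A call with a gripper value outside its range is refused whole. The fingers move at their own pace and stop on an object; "force" is the grip in N (left out, the last holds). Time passes only in rows, so rows that do not move let the fingers close, or fill a call up. It gives the time, the measured TCP pose, the force, the opening and the grip force at its end, in the units of the state.
- bot.get_obs(): the state, without advancing time (a new reading comes with each control period).
- bot.read_camera(name): name is "side" or "top"; returns a dict with "pixels" (384x512x3 uint8, red, green, blue), "vertical_fov" (degrees; the focal length in pixels is half the picture's height over the tangent of half this angle, whatever the lens; pixels are square), "cx", "cy" (the principal point, pixels), "world_from_camera" (4x4, takes a point from camera to world coordinates). Camera axes: x right, y down, z forward; pixel columns grow to the right and rows downward; lengths in m; the calibration is good to about 2 mm. A picture is of the moment at which its call begins. There is no depth.
- bot.hand_in(): hands the job in; it is judged then, once.
The state is a dict: "t": time; "q": joint angles; "joint_vel": joint speeds; "joint_torque": joint torques, N m; "eef_pos": TCP position; "tool_rot": TCP orientation; "contact_force": force on the tool from outside, world axes, zero at the start; "torque": the same for the moment, N m; "gripper_width": opening from 0.0 (shut) to 1.0 (fully open); "grasp_force": force on a finger pad.
Only numpy, scipy, OpenCV 4.12 (cv2) and the standard library are available. Lean on these libraries where they do the work, as an engineer would, in place of code of your own. Each camera call takes 0.05 s, during which the arm holds its last target. There are 200 camera calls.

### The job

Swing the rack's catch (the arm with the black upright knob, knob end away from the robot) fully open until it snaps home against its end stop, then draw the burger turner out of its rack. Turn it level and right way up and finish while holding it still in the gripper, with the middle of its blade over the middle of the pan lid and the blade at least 15 cm above the table, ready to be loaded. Leave the catch open and do not shift the lid or the other things on the table.

Things in the scene. Friction and masses are not known exactly. Their poses are not given: they have to be found in the camera images.
- rack: fixed steel rack that stores the turner. Origin: centre of its base plate (190x116x6 mm) on the table; z up, +x the horizontal heading of the stored blade, +y to the left of it. A bed slopes up at 40 deg from x=+80, z=25 mm towards -x; the turner lies on it, blade lowest, its tip against an end plate. Post of the catch: x=-22.5, y=-80 mm, 16 mm thick
- hood_edge (a point): middle of the upper edge of the rack's sheet hood, 10 mm over the bed. The hood covers the lowest 61 mm of the blade: draw the turner 70 mm or more up the slope before lifting or tilting it. Side lips 14 mm high stand beside the blade (92 mm apart). Above the wide bed a spine only 12 mm wide carries stem and handle: fingers pass down either side
- catch (a joint): light flat arm turning about the post's vertical axis, z=106 to 138 mm; rad. 0 = closed: its pin (55 mm from the axis, at +y) hangs right behind the blade's rear edge and keeps the turner in. Grows counterclockwise from above: knob end goes from the rack's -y to +x. 1.571 = open, at its end stop. A sprung ball holds it at either end: 1 to 3 N at the knob to pass; past 1.27 it snaps open
- catch_knob (a point): middle of the catch's black upright knob (round, 16 mm across, 34 mm tall, from z=136 to z=170 mm), 42 mm from the pivot axis, on the far side of the pivot from the pin
- catch_pivot (a point): point on the catch's pivot axis at the height of the knob's middle
- turner: burger turner 84x312x22 mm, 0.19 kg: steel blade 84 wide, 125 long, 2 thick, thin stem, black handle. Origin: middle of its length, underside. +y to the blade's tip (+156 mm), +z the blade's upper face, straight up when level and right way up. Stem y=+31 to -41 mm; handle y=-41 to -156 mm, 24 wide (along x), 20 thick. Balances near y=-45 mm
- handle_grip (a point): best place to grip the turner, across the 24 mm: inside the handle, 55 mm behind the turner's origin and 10 mm over its underside
- blade_centre (a point): centre of the turner's blade, 93 mm ahead of the turner's origin (148 mm ahead of handle_grip)
- pan_lid: oblong steel pan lid lying flat on the table, 106x174x16 mm. Origin: centre of its underside
- bench_scraper: bystander: dough scraper with a rolled black handle, 119x156x24 (mm). Origin: centre of its underside
- dip_cup_1: bystander: small grey steel cup, 63 across, 36 high (mm). Origin: centre of its underside
- dip_cup_3: bystander: small grey steel cup, 69 across, 36 high (mm). Origin: centre of its underside
- label_roll: bystander: white roll of labels, 60 across, 25 high (mm). Origin: centre of its underside
- marker: bystander: black and white marker pen, 15x132x16 (mm). Origin: centre of its underside
- pepper_shaker: bystander: white shaker, 47 across, 66 high (mm). Origin: centre of its underside
- tongs: bystander: steel tongs lying down, 62x234x18 (mm). Origin: centre of its underside
- sharpening_stone: bystander: two-tone sharpening stone, 44x120x26 (mm). Origin: centre of its underside
There are look-alikes about, which are no part of the job. What is meant by the pan_lid is not green, and is the larger of those in its own colour.

How it is judged:
By the outcome, as a careful person would: the job done as asked, in the order asked, and still so for the second after the job is handed in, while the arm keeps its last pose, push and grip.
It also fails if it takes over 51 s, if anything falls off the work surface, if the arm or the gripper's body presses on something with over 40 N, if the wrist force passes 120 N, or if a joint passes its speed limit or range.

## Working session

There is one attempt and no reset: what is moved stays moved. The work goes in short steps, Python scripts to look and compute and a tool call to move; the robot and the scene stay as the last step left them, time stands still between calls to the robot, and variables do not carry over. Pictures are saved under pics/ and viewed, at most 10 in all, crops included, and the job is handed in when it is done.

Besides the shell and the picture viewer there is one more tool, called after "Call:" as name(argument=value, ...) on one line, values as JSON. jog_arm: Moves the arm, as the interface text tells. Its arguments: {"type":"object","properties":{"rows":{"type":"array","items":{"type":"object","properties":{"fingers":{"type":"number"},"x":{"type":"number"},"y":{"type":"number"},"z":{"type":"number"},"ax":{"type":"number"},"ay":{"type":"number"},"az":{"type":"number"}}}},"force":{"type":"number"}},"required":["rows"]}

```bash
ls; mkdir -p pics; python3 - <<'E'
from station import bot
import cv2,numpy as np
o=bot.get_obs(); print(o)
for n in("top","side"):
    c=bot.read_camera(n); cv2.imwrite(f"pics/{n}0.png",cv2.resize(c["pixels"][:,:,::-1],(800,600),interpolation=cv2.INTER_CUBIC)); np.save(f"pics/{n}0.npy",c["pixels"])
    print(n,c["vertical_fov"],c["cx"],c["cy"],np.round(c["world_from_camera"],4).tolist())
E
```

```text
pics
{'t': 0.0, 'q': array([-1.456044  ,  0.47782006,  0.02231664,  1.55649596, -0.01151534,
        1.10933115, -0.08307965]), 'joint_vel': array([-0.0004028 , -0.00034672, -0.00046042, -0.00076482, -0.00045917,
        0.00115367, -0.00187814]), 'joint_torque': array([ 6.00221265e-04, -5.96427405e+01,  1.60812322e+00, -2.81198144e+01,
        1.24548524e-02,  9.06746602e-03, -5.34267713e-06]), 'eef_pos': array([0.14903494, 0.65764008, 0.20169317]), 'tool_rot': array([-4.69635373e-05,  1.11168270e-01,  9.93801131e-01, -9.62316014e-04]), 'contact_force': array([-0.75414304, -0.19876157,  0.78104867]), 'torque': array([-0.0119497 ,  0.02312119,  0.02703909]), 'grasp_force': 0.0, 'gripper_width': 0.9981602012806491}
top 55.02293204015247 254.2005327483731 193.5906768386182 [[0.0295, -0.9868, 0.1595, 0.3269], [-0.9996, -0.0299, 0.0, -0.0126], [0.0048, -0.1595, -0.9872, 1.2964], [0.0, 0.0, 0.0, 1.0]]
side 45.2783756170828 261.3461969555936 184.2764936989111 [[-0.9226, -0.2167, 0.3192, -0.0589], [-0.3854, 0.5575, -0.7353, 1.2974], [-0.0186, -0.8014, -0.5978, 1.1818], [0.0, 0.0, 0.0, 1.0]]
```

View pics/top0.png

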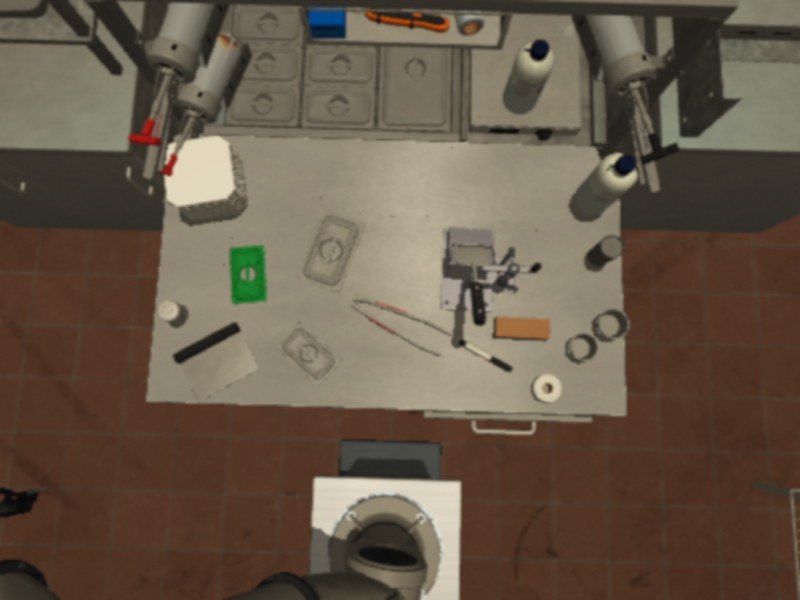

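View pics/side0.png

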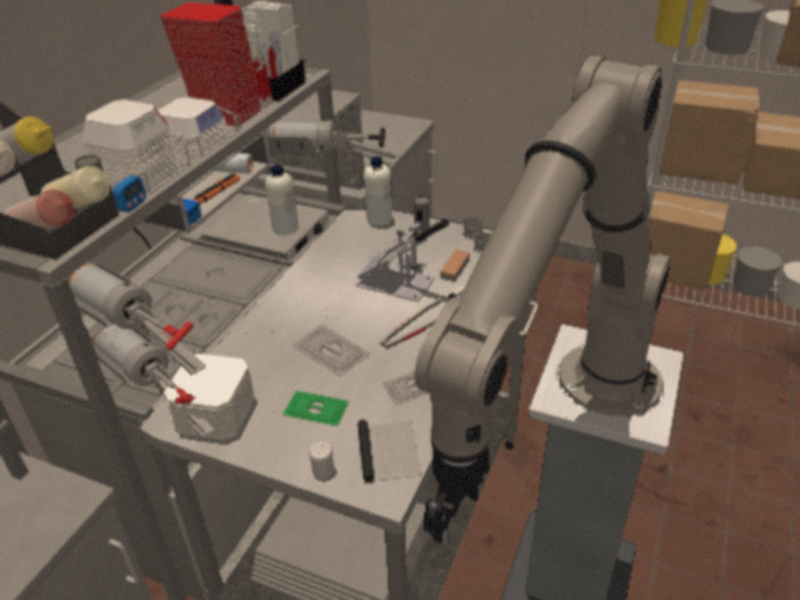

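The top view shows the rack at about (470,270), with the handle towards the robot at (478,305) and the knob at (535,268). The larger steel lid is at (331,250) and the smaller one at (308,353). The side view shows the rack at (405,270). I'll crop in on the rack.

```bash
python3 - <<'E'
import cv2,numpy as np
t=np.load("pics/top0.npy")[:,:,::-1]; s=np.load("pics/side0.npy")[:,:,::-1]
a=t[140:215,275:355]; b=s[140:200,222:302]
A=cv2.resize(a,(800,750),interpolation=cv2.INTER_CUBIC)
l=t[130:190,185:240]
cv2.imwrite("pics/crop_t.png",cv2.resize(A,(640,600)))
cv2.imwrite("pics/crop_s.png",cv2.resize(b,(800,600),interpolation=cv2.INTER_CUBIC))
E
```

```text
(no output)
```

View pics/crop_t.png

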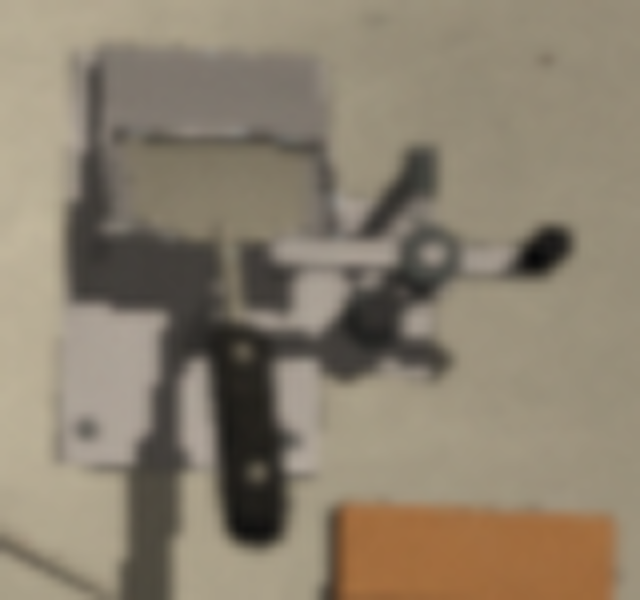

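View pics/crop_s.png

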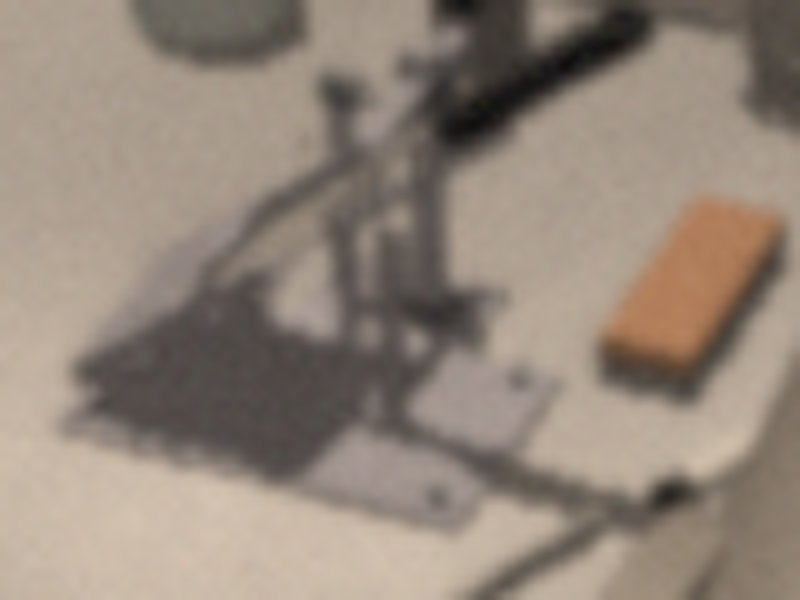

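The top crop shows the plate's near corners at (60,460) and (318,470), the post at (430,252), the knob from about (530,258) to (558,238), and handle screws at (243,350) and (257,470). The side crop shows plate corners at (62,425), (458,522) and (560,372). Next I'll compute the rack pose and check its predicted points against both pictures.

```bash
cat > h.py <<'E'
import numpy as np,cv2
from scipy.spatial.transform import Rotation as Ro
C={"top":(55.02293204015247,254.2005,193.5907,np.array([[0.0295,-0.9868,0.1595,0.3269],[-0.9996,-0.0299,0,-0.0126],[0.0048,-0.1595,-0.9872,1.2964],[0,0,0,1.]])),
"side":(45.2783756170828,261.3462,184.2765,np.array([[-0.9226,-0.2167,0.3192,-0.0589],[-0.3854,0.5575,-0.7353,1.2974],[-0.0186,-0.8014,-0.5978,1.1818],[0,0,0,1.]]))}
def ray(n,uv):
    f,cx,cy,T=C[n]; F=192/np.tan(np.radians(f/2))
    return T[:3,3],T[:3,:3]@np.array([(uv[0]-cx)/F,(uv[1]-cy)/F,1])
def plane(n,uv,z):
    o,d=ray(n,uv); return o+d*(z-o[2])/d[2]
def proj(n,p):
    f,cx,cy,T=C[n]; F=192/np.tan(np.radians(f/2)); c=T[:3,:3].T@(np.array(p)-T[:3,3]); return np.array([cx+F*c[0]/c[2],cy+F*c[1]/c[2]])
def tri(a,b):
    A=np.zeros((3,3));v=np.zeros(3)
    for n,uv in(("top",a),("side",b)):
        o,d=ray(n,uv);d=d/np.linalg.norm(d);P=np.eye(3)-np.outer(d,d);A+=P;v+=P@o
    return np.linalg.solve(A,v)
ct=lambda x,y:((x+.5)/8-.5+275,(y+.5)/8-.5+140)
cs=lambda x,y:((x+.5)/10-.5+222,(y+.5)/10-.5+140)
c8=lambda x,y:((x+.5)/1.5625-.5,(y+.5)/1.5625-.5)
E
python3 - <<'E'
from h import *
pr=lambda n,p:print(n,np.round(np.array(p)*1000,1))
L=plane("top",ct(60,460),.006);R=plane("top",ct(318,470),.006);pr("top -x+y",L);pr("top -x-y",R)
sL=plane("side",cs(458,522),.006);sR=plane("side",cs(560,372),.006);sF=plane("side",cs(62,428),.006);pr("side -x+y",sL);pr("side -x-y",sR);pr("side +x+y",sF)
print(np.linalg.norm(L-R),np.linalg.norm(sL-sR),np.linalg.norm(sL-sF))
A=(L+sL)/2;B=(R+sR)/2
th=[np.arctan2(*(v[[1,0]])) for v in(sF-sL,)]+[np.arctan2((A-B)[1],(A-B)[0])-np.pi/2]
print("yaw",np.degrees(th))
yaw=th[0]*.6+th[1]*.4; M=Ro.from_euler("z",yaw).as_matrix()
cen=np.mean([A-M@[-.095,.058,0],B-M@[-.095,-.058,0],sF-M@[.095,.058,0]],0);cen[2]=0;pr("cen",cen)
pts={"piv":(-22.5,-80,138),"knob_t":(-22.5,-122,170),"knob_b":(-22.5,-122,136),"pin":(-22.5,-25,122),"grip":(-75,0,168),"c1":(95,58,6),"c2":(95,-58,6),"c3":(-95,58,6),"c4":(-95,-58,6),
"rear":(80-312*.766,0,25+312*.643),"hood":(80-61*.766+10*.643,0,25+61*.643+10*.766)}
im={n:cv2.resize(np.load(f"pics/{n}0.npy")[o[1]:o[1]+75,o[0]:o[0]+80,::-1],(640,600),interpolation=cv2.INTER_CUBIC) for n,o in(("top",(275,140)),("side",(222,130)))}
for k,p in pts.items():
    w=cen+M@(np.array(p)/1000);pr(k,w)
    for n,o in(("top",(275,140)),("side",(222,130))):
        u=(proj(n,w)-o+.5)*8;cv2.circle(im[n],tuple(int(x) for x in u),3,(0,0,255),-1);cv2.putText(im[n],k,(int(u[0])+4,int(u[1])),0,.4,(255,0,0))
cv2.imwrite("pics/ov.png",cv2.resize(np.hstack([im["top"],im["side"]]),(800,375),interpolation=cv2.INTER_AREA))
# lid
for n,(x,y,w) in(("top",(185,128,56)),("side",(180,200,64))):
    a=np.load(f"pics/{n}0.npy")[y:y+w,x:x+w,::-1];im[n]=cv2.resize(a,(400,400),interpolation=cv2.INTER_CUBIC)
cv2.imwrite("pics/lid.png",np.hstack([im["top"],im["side"]]))
np.savez("rack.npz",c=cen,yaw=yaw)
E
```

```text
top -x+y [ 525.9 -111.6    6. ]
top -x-y [ 524.9 -225.9    6. ]
side -x+y [ 525.4 -109.7    6. ]
side -x-y [ 524.2 -225.2    6. ]
side +x+y [ 709.2 -109.2    6. ]
0.11428344861808017 0.11542751713700203 0.18380365540021446
yaw [ 0.16722267 -0.56077309]
cen [ 618.1 -167.9    0. ]
piv [ 595.4 -247.8  138. ]
knob_t [ 595.3 -289.8  170. ]
knob_b [ 595.3 -289.8  136. ]
pin [ 595.5 -192.8  122. ]
grip [ 543.1 -167.7  168. ]
c1 [ 713.2 -110.1    6. ]
c2 [ 713.  -226.1    6. ]
c3 [ 523.2 -109.7    6. ]
c4 [ 523.  -225.7    6. ]
rear [ 459.1 -167.5  225.6]
hood [ 657.8 -168.    71.9]
```

View pics/ov.png

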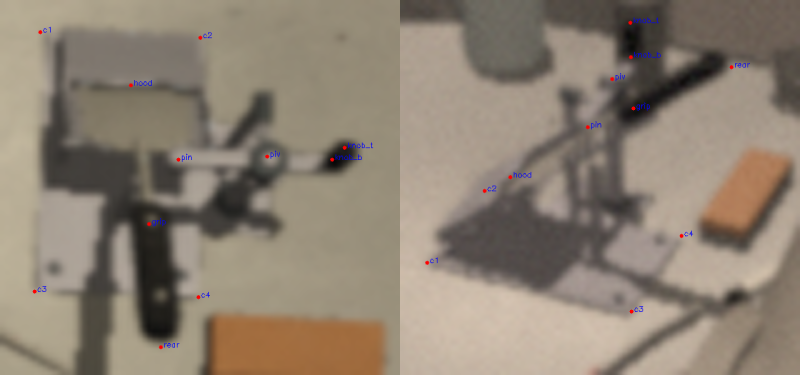

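View pics/lid.png

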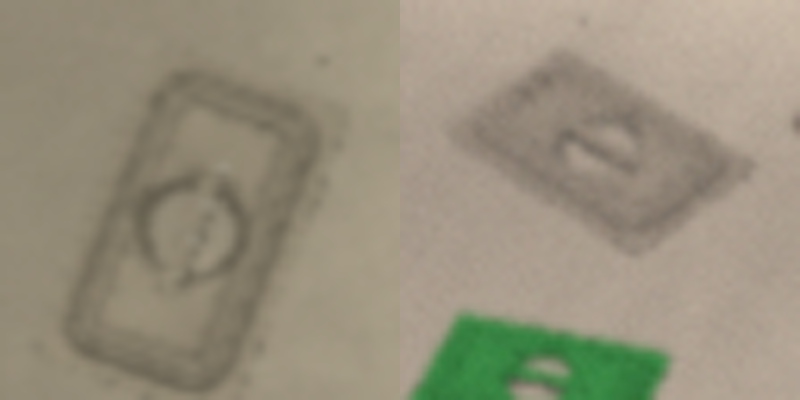

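The overlay fits within about 3 mm, with the turner sitting about 4 mm deeper than predicted. The lid outline is clear in both views, centred at about (191,232) in the top crop and (200,148) in the side crop.

```bash
cat >> h.py <<'E'
def go(*wp,R=None):
    """tool-frame deltas (mm) from the present pose through world points; rotvec (deg) to R"""
    from station import bot
    o=bot.get_obs(); Q=Ro.from_quat(np.roll(o["tool_rot"],-1)); p=o["eef_pos"]
    print("t",round(o["t"],2),"p",np.round(p*1000,1),"q",np.round(o["q"],2),"F",np.round(o["contact_force"],1),"gw",round(o["gripper_width"]*85.4,1),"gf",round(o["grasp_force"],1))
    print("axes",np.round(Q.as_matrix(),3).tolist())
    for w in wp: print(w,"->",np.round(Q.inv().apply(np.array(w)-p)*1000,1)); p=np.array(w)
    if R is not None: print("turn",np.round(np.degrees((Q.inv()*Ro.from_matrix(R)).as_rotvec()),1))
E
python3 - <<'E'
from h import *
print(np.round([plane("top",(191/7.143+184.5,232/7.143+127.5),.008),plane("side",(200/6.25+179.5,148/6.25+199.5),.008)],4))
go((.4,.5,.3),(.5,.2,.3),(.575,-.32,.3),(.575,-.32,.147))
E
```

```text
[[0.6526 0.1452 0.008 ]
 [0.6501 0.1538 0.008 ]]
t 0.1 p [149.  657.8 201.8] q [-1.46  0.48  0.02  1.56 -0.01  1.11 -0.08] F [-0.6 -0.1  0.5] gw 85.3 gf 0.0
axes [[-0.975, 0.221, -0.0], [0.221, 0.975, -0.002], [-0.0, -0.002, -1.0]]
(0.4, 0.5, 0.3) -> [-279.7  -98.6  -98. ]
(0.5, 0.2, 0.3) -> [-163.8 -270.5    0.5]
(0.575, -0.32, 0.3) -> [-188.  -490.6    0.8]
(0.575, -0.32, 0.147) -> [  0.    0.2 153. ]
```

Call:
jog_arm(rows=[{"x":-40,"y":-14,"z":-14,"fingers":0},{"x":-40,"y":-14,"z":-14,"fingers":0},{"x":-40,"y":-14,"z":-14,"fingers":0},{"x":-40,"y":-14,"z":-14,"fingers":0},{"x":-40,"y":-14,"z":-14,"fingers":0},{"x":-40,"y":-14,"z":-14,"fingers":0},{"x":-40,"y":-14,"z":-14,"fingers":0},{"x":-24,"y":-40,"z":0,"fingers":0}])

```text
invalid input
```

Call:
jog_arm(rows=[{"x":-24,"y":-40,"fingers":0},{"x":-24,"y":-40,"fingers":0},{"x":-24,"y":-40,"fingers":0},{"x":-24,"y":-40,"fingers":0},{"x":-24,"y":-40,"fingers":0},{"x":-18,"y":-45,"fingers":0},{"x":-18,"y":-45,"fingers":0},{"x":-18,"y":-45,"fingers":0}])

```text
invalid input
```

```bash
python3 -c "
from h import *
go((.575,-.32,.3),(.575,-.32,.147))"
```

```text
t 0.1 p [149.  657.8 201.8] q [-1.46  0.48  0.02  1.56 -0.01  1.11 -0.08] F [-0.6 -0.1  0.5] gw 85.3 gf 0.0
axes [[-0.975, 0.221, -0.0], [0.221, 0.975, -0.002], [-0.0, -0.002, -1.0]]
(0.575, -0.32, 0.3) -> [-631.5 -859.6  -96.7]
(0.575, -0.32, 0.147) -> [  0.    0.2 153. ]
```

Call:
jog_arm(rows=[{"x":-40,"y":-14,"z":-14,"ax":0,"ay":0,"az":0,"fingers":0},{"x":-40,"y":-14,"z":-14,"ax":0,"ay":0,"az":0,"fingers":0},{"x":-40,"y":-14,"z":-14,"ax":0,"ay":0,"az":0,"fingers":0},{"x":-40,"y":-14,"z":-14,"ax":0,"ay":0,"az":0,"fingers":0},{"x":-40,"y":-14,"z":-14,"ax":0,"ay":0,"az":0,"fingers":0},{"x":-40,"y":-14,"z":-14,"ax":0,"ay":0,"az":0,"fingers":0},{"x":-40,"y":-14,"z":-14,"ax":0,"ay":0,"az":0,"fingers":0},{"x":-24,"y":-40,"z":0,"ax":0,"ay":0,"az":0,"fingers":0}])

```text
t: 0.9
eef_pos: [0.4185, 0.457, 0.3018]
tool_rot: [0.001, 0.112, 0.994, 0.001]
contact_force: [0.8, 0.3, 0.0]
gripper_width: -0.001
grasp_force: 0.0
```

Call:
jog_arm(rows=[{"x":-24,"y":-40,"z":0,"ax":0,"ay":0,"az":4,"fingers":0},{"x":-20,"y":-40,"z":0,"ax":0,"ay":0,"az":4,"fingers":0},{"x":-16,"y":-44,"z":0,"ax":0,"ay":0,"az":4,"fingers":0},{"x":-14,"y":-44,"z":0,"ax":0,"ay":0,"az":4,"fingers":0},{"x":-10,"y":-44,"z":0,"ax":0,"ay":0,"az":4,"fingers":0},{"x":-6,"y":-44,"z":0,"ax":0,"ay":0,"az":4,"fingers":0},{"x":0,"y":-46,"z":0,"ax":0,"ay":0,"az":4,"fingers":0},{"x":10,"y":-46,"z":0,"ax":0,"ay":0,"az":4,"fingers":0}])

```text
t: 1.7
eef_pos: [0.334, 0.1244, 0.3002]
tool_rot: [-0.0, 0.384, 0.924, -0.0]
contact_force: [-0.2, -0.5, 1.2]
gripper_width: -0.001
grasp_force: 0.0
```

```bash
python3 -c "
from h import *
go((.575,-.32,.3),(.575,-.32,.147))"
```

```text
t 1.7 p [334.  124.4 300.2] q [-0.84 -0.2   0.26  2.11  0.05  1.22  0.18] F [-0.2 -0.5  1.2] gw -0.1 gf 0.0
axes [[-0.706, 0.708, -0.0], [0.708, 0.706, -0.001], [-0.0, -0.001, -1.0]]
(0.575, -0.32, 0.3) -> [-4.848e+02 -1.429e+02  4.000e-01]
(0.575, -0.32, 0.147) -> [0.00e+00 1.00e-01 1.53e+02]
```

Call:
jog_arm(rows=[{"x":-46,"y":-14,"z":0,"ax":0,"ay":0,"az":0,"fingers":0},{"x":-46,"y":-14,"z":0,"ax":0,"ay":0,"az":0,"fingers":0},{"x":-46,"y":-14,"z":0,"ax":0,"ay":0,"az":0,"fingers":0},{"x":-46,"y":-14,"z":0,"ax":0,"ay":0,"az":0,"fingers":0},{"x":-46,"y":-14,"z":0,"ax":0,"ay":0,"az":0,"fingers":0},{"x":-46,"y":-14,"z":0,"ax":0,"ay":0,"az":0,"fingers":0},{"x":-46,"y":-14,"z":0,"ax":0,"ay":0,"az":0,"fingers":0},{"x":-46,"y":-14,"z":0,"ax":0,"ay":0,"az":0,"fingers":0}])

```text
t: 2.5
eef_pos: [0.5178, -0.2132, 0.3006]
tool_rot: [0.0, 0.38, 0.925, 0.0]
contact_force: [0.9, 0.5, 0.3]
gripper_width: 0.002
grasp_force: 0.0
```

```bash
python3 -c "
from h import *
go((.575,-.32,.3),(.575,-.32,.147))"
```

```text
t 2.5 p [ 517.8 -213.2  300.6] q [-0.4   0.26  0.84  1.75 -0.2   1.22  1.28] F [0.9 0.5 0.3] gw 0.2 gf 0.0
axes [[-0.711, 0.703, 0.0], [0.703, 0.711, 0.0], [-0.0, 0.0, -1.0]]
(0.575, -0.32, 0.3) -> [-115.7  -35.7    0.6]
(0.575, -0.32, 0.147) -> [  0.  -0. 153.]
```

Call:
jog_arm(rows=[{"x":-39,"y":-12,"z":0,"ax":0,"ay":0,"az":0,"fingers":0},{"x":-39,"y":-12,"z":0,"ax":0,"ay":0,"az":0,"fingers":0},{"x":-38,"y":-12,"z":0,"ax":0,"ay":0,"az":0,"fingers":0},{"x":0,"y":0,"z":0,"ax":0,"ay":0,"az":0,"fingers":0},{"x":0,"y":0,"z":35,"ax":0,"ay":0,"az":0,"fingers":0},{"x":0,"y":0,"z":35,"ax":0,"ay":0,"az":0,"fingers":0},{"x":0,"y":0,"z":35,"ax":0,"ay":0,"az":0,"fingers":0},{"x":0,"y":0,"z":0,"ax":0,"ay":0,"az":0,"fingers":0}])

```text
t: 3.3
eef_pos: [0.5713, -0.3161, 0.1907]
tool_rot: [-0.005, 0.38, 0.925, 0.001]
contact_force: [-0.2, 1.7, -1.1]
gripper_width: 0.002
grasp_force: 0.0
```

```bash
python3 - <<'E'
from h import *
go((.575,-.32,.147))
from station import bot
for n in("top","side"):
    c=bot.read_camera(n)["pixels"]; np.save(f"pics/{n}1.npy",c)
p=bot.get_obs()["eef_pos"]
im=[]
for n,o in(("top",(275,130)),("side",(222,110))):
    a=cv2.resize(np.load(f"pics/{n}1.npy")[o[1]:o[1]+90,o[0]:o[0]+80,::-1],(400,450),interpolation=cv2.INTER_CUBIC)
    for w in(p,(.5955,-.290,.153)):
        u=(proj(n,w)-o+.5)*5; cv2.circle(a,tuple(int(x) for x in u),3,(0,0,255),-1)
    im.append(a)
cv2.imwrite("pics/k1.png",np.hstack(im))
E
```

```text
t 3.3 p [ 571.3 -316.1  190.7] q [-0.11  0.55  0.76  1.65 -0.42  1.11  1.56] F [-0.2  1.7 -1.1] gw 0.2 gf 0.0
axes [[-0.711, 0.704, -0.008], [0.704, 0.711, 0.005], [0.009, -0.003, -1.0]]
(0.575, -0.32, 0.147) -> [-5.8 -0.1 43.6]
```

View pics/k1.png

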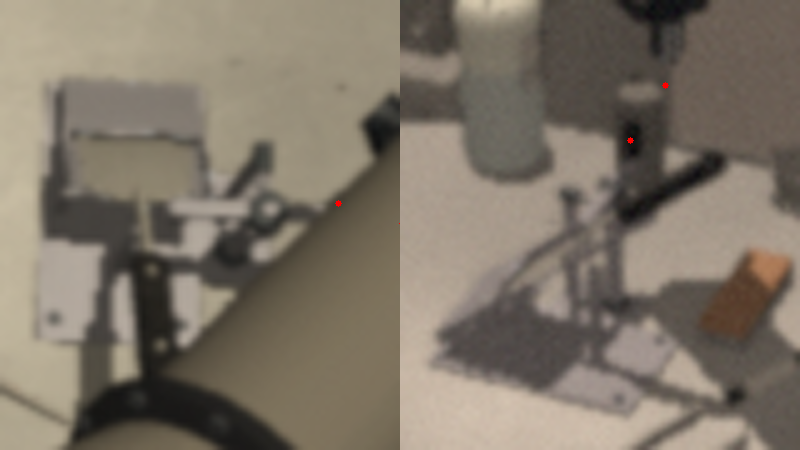

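The side view shows the closed fingers just above and behind the knob (TCP dot at (666,86), knob at (630,140)). I'll go down and push along tool +y.

Call:
jog_arm(rows=[{"x":-5,"y":-2,"z":22,"ax":0,"ay":0,"az":0,"fingers":0},{"x":0,"y":0,"z":21,"ax":0,"ay":0,"az":0,"fingers":0},{"x":0,"y":0,"z":0,"ax":0,"ay":0,"az":0,"fingers":0},{"x":0,"y":10,"z":0,"ax":0,"ay":0,"az":0,"fingers":0},{"x":0,"y":10,"z":0,"ax":0,"ay":0,"az":0,"fingers":0},{"x":0,"y":10,"z":0,"ax":0,"ay":0,"az":0,"fingers":0},{"x":0,"y":10,"z":0,"ax":0,"ay":0,"az":0,"fingers":0},{"x":0,"y":0,"z":0,"ax":0,"ay":0,"az":0,"fingers":0}])

```text
t: 4.2
eef_pos: [0.6065, -0.2933, 0.1528]
tool_rot: [0.0, 0.379, 0.925, 0.001]
contact_force: [0.1, 0.0, -0.3]
gripper_width: 0.006
grasp_force: 0.0
```

```bash
python3 - <<'E'
from h import *
go((.626,-.268,.147))
E
```

```text
t 4.2 p [ 606.5 -293.3  152.8] q [-0.13  0.62  0.73  1.64 -0.46  1.06  1.53] F [ 0.1  0.  -0.3] gw 0.5 gf 0.0
axes [[-0.713, 0.702, 0.001], [0.702, 0.713, 0.001], [-0.0, 0.001, -1.0]]
(0.626, -0.268, 0.147) -> [ 3.8 31.7  5.9]
```

Call:
jog_arm(rows=[{"x":0,"y":8,"z":4,"ax":0,"ay":0,"az":0,"fingers":0},{"x":0,"y":8,"z":0,"ax":0,"ay":0,"az":0,"fingers":0},{"x":0,"y":8,"z":0,"ax":0,"ay":0,"az":0,"fingers":0},{"x":0,"y":6,"z":0,"ax":0,"ay":0,"az":0,"fingers":0},{"x":0,"y":3,"z":0,"ax":0,"ay":0,"az":0,"fingers":0},{"x":0,"y":0,"z":0,"ax":0,"ay":0,"az":0,"fingers":0},{"x":0,"y":0,"z":0,"ax":0,"ay":0,"az":0,"fingers":0},{"x":0,"y":0,"z":0,"ax":0,"ay":0,"az":0,"fingers":0}])

```text
t: 5.0
eef_pos: [0.6272, -0.2728, 0.1488]
tool_rot: [0.0, 0.381, 0.925, -0.0]
contact_force: [-0.1, -0.2, 0.4]
gripper_width: -0.001
grasp_force: 0.0
```

```bash
python3 - <<'E'
from h import *
go((.626,-.268,.147))
from station import bot
c=bot.read_camera("side")["pixels"]; np.save("pics/side2.npy",c)
o=(222,110);a=cv2.resize(c[o[1]:o[1]+90,o[0]:o[0]+80,::-1],(533,600),interpolation=cv2.INTER_CUBIC)
for w in((.5955,-.290,.153),(.6375,-.248,.153)):
    u=(proj("side",w)-o+.5)*6.667; cv2.circle(a,tuple(int(x) for x in u),3,(0,0,255),-1)
cv2.imwrite("pics/k2.png",a)
E
```

```text
t 5.0 p [ 627.2 -272.8  148.8] q [-0.16  0.64  0.72  1.62 -0.47  1.06  1.49] F [-0.1 -0.2  0.4] gw -0.1 gf 0.0
axes [[-0.709, 0.705, -0.0], [0.705, 0.709, -0.0], [-0.0, -0.0, -1.0]]
(0.626, -0.268, 0.147) -> [4.2 2.5 1.8]
```

View pics/k2.png

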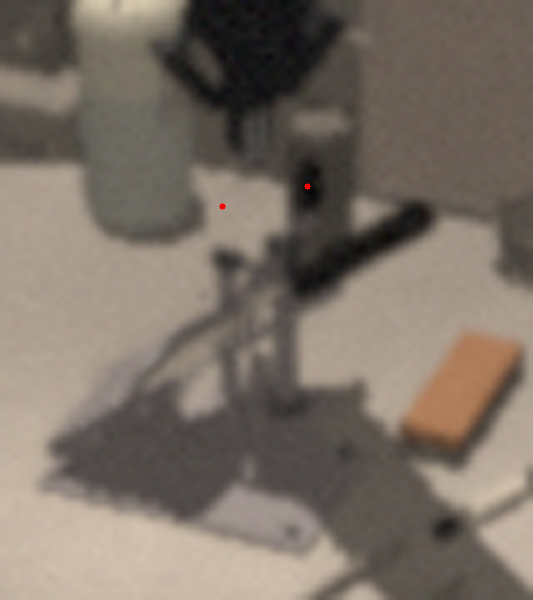

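The knob still stands at (307,186) and the catch is closed: the finger passed beside it. I'll triangulate the knob and the stop post again, back off, and cage the knob instead.

```bash
python3 - <<'E'
from h import *
k=lambda x,y:((x)/6.667-.5+222,y/6.667-.5+110)
# knob dark blob in both initial views
for n,(x,y,w,h) in(("top",(335,162,16,16)),("side2",(262,130,14,14))):
    im=np.load(f"pics/{'top0' if n=='top' else n}.npy")[y:y+h,x:x+w].mean(2)
    m=(im<45).astype(np.uint8); c=max(cv2.findContours(m,0,2)[0],key=cv2.contourArea); M=cv2.moments(m*1.0); u=(M["m10"]/M["m00"]+x,M["m01"]/M["m00"]+y)
    print(n,m.sum(),u,cv2.boundingRect(c)); 
    if n=="top": a=u
    else: b=u
print("knob",tri(a,b), proj("top",(.5955,-.29,.153)),proj("side",(.5955,-.29,.153)))
print("stop",tri(ct(422,158),k(230,258)),"piv",tri(ct(430,252),k(275,243)))
print("tcp px",(proj("side",(.6272,-.2728,.1488))-(222,110)+.5)*6.667)
go((.596,-.2915,.26),(.596,-.2915,.155),R=np.array([[0,1,0],[1,0,0],[0,0,-1.]]))
E
```

```text
top 16 (342.1875, 171.1875) (5, 7, 5, 5)
side2 33 (268.06060606060606, 137.42424242424244) (4, 4, 5, 8)
knob [ 0.59249081 -0.28937672  0.15433616] [342.2163958  170.18437954] [267.62817588 137.50221371]
stop [ 0.63768266 -0.25152627  0.1122885 ] piv [ 0.59870524 -0.24915585  0.13269459]
tcp px [252.35630243 196.06863546]
t 5.05 p [ 627.3 -272.7  148.8] q [-0.16  0.64  0.72  1.62 -0.47  1.06  1.49] F [-0.3  0.  -0.2] gw -0.3 gf 0.0
axes [[-0.709, 0.705, -0.0], [0.705, 0.709, -0.0], [-0.0, -0.0, -1.0]]
(0.596, -0.2915, 0.26) -> [   9.   -35.4 -111.2]
(0.596, -0.2915, 0.155) -> [  0.   0. 105.]
turn [-0.   0.  45.2]
```

Call:
jog_arm(rows=[{"x":0,"y":0,"z":-35,"ax":0,"ay":0,"az":0,"fingers":0},{"x":0,"y":0,"z":-35,"ax":0,"ay":0,"az":0,"fingers":48},{"x":11,"y":-36,"z":-30,"ax":0,"ay":0,"az":0,"fingers":48},{"x":0,"y":0,"z":0,"ax":0,"ay":0,"az":8,"fingers":48},{"x":0,"y":0,"z":0,"ax":0,"ay":0,"az":8,"fingers":48},{"x":0,"y":0,"z":0,"ax":0,"ay":0,"az":8,"fingers":48},{"x":0,"y":0,"z":0,"ax":0,"ay":0,"az":8,"fingers":48},{"x":0,"y":0,"z":0,"ax":0,"ay":0,"az":8,"fingers":48}])

```text
t: 5.85
eef_pos: [0.5942, -0.2903, 0.2489]
tool_rot: [0.0, 0.676, 0.737, 0.0]
contact_force: [-0.2, 1.0, -0.4]
gripper_width: 0.558
grasp_force: 0.0
```

Call:
jog_arm(rows=[{"x":0,"y":0,"z":0,"ax":0,"ay":0,"az":5,"fingers":48},{"x":0,"y":0,"z":0,"ax":0,"ay":0,"az":0,"fingers":48},{"x":0,"y":0,"z":0,"ax":0,"ay":0,"az":0,"fingers":48},{"x":0,"y":0,"z":0,"ax":0,"ay":0,"az":0,"fingers":48},{"x":0,"y":0,"z":0,"ax":0,"ay":0,"az":0,"fingers":48},{"x":0,"y":0,"z":0,"ax":0,"ay":0,"az":0,"fingers":48},{"x":0,"y":0,"z":0,"ax":0,"ay":0,"az":0,"fingers":48},{"x":0,"y":0,"z":0,"ax":0,"ay":0,"az":0,"fingers":48}])

```text
t: 6.65
eef_pos: [0.5944, -0.2901, 0.2487]
tool_rot: [-0.0, 0.706, 0.709, 0.0]
contact_force: [-0.3, 0.9, 0.1]
gripper_width: 0.563
grasp_force: 0.0
```

```bash
python3 - <<'E'
from h import *
go((.594,-.2900,.143),R=np.array([[0,1,0],[1,0,0],[0,0,-1.]]))
E
```

```text
t 6.65 p [ 594.4 -290.1  248.7] q [-0.28  0.59  0.99  1.58 -0.51  1.25  0.8 ] F [-0.3  0.9  0.1] gw 48.1 gf 0.0
axes [[-0.004, 1.0, 0.0], [1.0, 0.004, 0.0], [0.0, 0.0, -1.0]]
(0.594, -0.29, 0.143) -> [ 1.000e-01 -4.000e-01  1.057e+02]
turn [ 0.  -0.   0.2]
```

Call:
jog_arm(rows=[{"x":0,"y":0,"z":30,"ax":0,"ay":0,"az":0,"fingers":48},{"x":0,"y":0,"z":30,"ax":0,"ay":0,"az":0,"fingers":48},{"x":0,"y":0,"z":25,"ax":0,"ay":0,"az":0,"fingers":48},{"x":0,"y":0,"z":20,"ax":0,"ay":0,"az":0,"fingers":48},{"x":0,"y":0,"z":0,"ax":0,"ay":0,"az":0,"fingers":48},{"x":0,"y":0,"z":0,"ax":0,"ay":0,"az":0,"fingers":20},{"x":0,"y":0,"z":0,"ax":0,"ay":0,"az":0,"fingers":20},{"x":0,"y":0,"z":0,"ax":0,"ay":0,"az":0,"fingers":20}])

```text
t: 7.45
eef_pos: [0.5951, -0.2906, 0.1451]
tool_rot: [0.001, 0.706, 0.709, 0.0]
contact_force: [0.2, -0.2, 0.6]
gripper_width: 0.23
grasp_force: 0.0
```

```bash
python3 - <<'E'
from h import *
go((.594,-.2900,.143),R=np.array([[0,1,0],[1,0,0],[0,0,-1.]]))
E
```

```text
t 7.45 p [ 595.1 -290.6  145.1] q [-0.23  0.68  0.91  1.69 -0.6   1.08  0.87] F [ 0.2 -0.2  0.6] gw 19.7 gf 0.0
axes [[-0.004, 1.0, 0.002], [1.0, 0.004, -0.001], [-0.001, 0.002, -1.0]]
(0.594, -0.29, 0.143) -> [ 0.6 -1.1  2.1]
turn [0.1 0.  0.2]
```

Call:
jog_arm(rows=[{"x":0.4,"y":6,"z":1,"ax":0,"ay":0,"az":-8.2,"fingers":20},{"x":0.4,"y":6,"z":0,"ax":0,"ay":0,"az":-8.2,"fingers":20},{"x":0.4,"y":6,"z":0,"ax":0,"ay":0,"az":-8.2,"fingers":20},{"x":0.4,"y":6,"z":0,"ax":0,"ay":0,"az":-8.2,"fingers":20},{"x":0.4,"y":6,"z":0,"ax":0,"ay":0,"az":-8.2,"fingers":20},{"x":0.4,"y":6,"z":0,"ax":0,"ay":0,"az":-8.2,"fingers":20},{"x":0.4,"y":6,"z":0,"ax":0,"ay":0,"az":-8.2,"fingers":20},{"x":0,"y":0,"z":0,"ax":0,"ay":0,"az":0,"fingers":20}])

```text
t: 8.25
eef_pos: [0.6309, -0.2701, 0.1437]
tool_rot: [0.001, 0.278, 0.961, 0.0]
contact_force: [-0.7, -0.2, -0.3]
gripper_width: 0.236
grasp_force: 0.0
```

```bash
python3 - <<'E'
from h import *
a=np.radians(57.4); print(.5955+.042*np.sin(a),-.2478-.042*np.cos(a))
go((.6375,-.248,.145))
E
```

```text
0.6308830006743003 -0.27042837297028827
t 8.25 p [ 630.9 -270.1  143.7] q [-0.11  0.63  0.64  1.61 -0.42  1.04  1.66] F [-0.7 -0.2 -0.3] gw 20.1 gf 0.0
axes [[-0.846, 0.533, 0.002], [0.533, 0.846, 0.0], [-0.002, 0.001, -1.0]]
(0.6375, -0.248, 0.145) -> [ 6.2 22.2 -1.2]
```

Call:
jog_arm(rows=[{"x":0.4,"y":6,"z":0,"ax":0,"ay":0,"az":-8.2,"fingers":20},{"x":0.4,"y":6,"z":0,"ax":0,"ay":0,"az":-8.2,"fingers":20},{"x":0.4,"y":6,"z":0,"ax":0,"ay":0,"az":-8.2,"fingers":20},{"x":0.4,"y":6,"z":0,"ax":0,"ay":0,"az":-8.2,"fingers":20},{"x":0,"y":3,"z":0,"ax":0,"ay":0,"az":0,"fingers":20},{"x":0,"y":3,"z":0,"ax":0,"ay":0,"az":0,"fingers":20},{"x":0,"y":0,"z":0,"ax":0,"ay":0,"az":0,"fingers":20},{"x":0,"y":0,"z":0,"ax":0,"ay":0,"az":0,"fingers":20}])

```text
t: 9.05
eef_pos: [0.6364, -0.2422, 0.1427]
tool_rot: [-0.0, -0.003, 1.0, -0.0]
contact_force: [-0.4, -0.3, 0.1]
gripper_width: 0.239
grasp_force: 0.0
```

```bash
python3 - <<'E'
from h import *
go((.6375,-.248,.145))
from station import bot
im=[]
for n,o in(("top",(275,130)),("side",(222,110))):
    c=bot.read_camera(n)["pixels"]; np.save(f"pics/{n}3.npy",c)
    a=cv2.resize(c[o[1]:o[1]+90,o[0]:o[0]+80,::-1],(400,450),interpolation=cv2.INTER_CUBIC)
    for w in((.5955,-.290,.153),(.6375,-.248,.153)):
        u=(proj(n,w)-o+.5)*5; cv2.circle(a,tuple(int(x) for x in u),2,(0,0,255),-1)
    im.append(a)
cv2.imwrite("pics/k3.png",np.hstack(im))
E
```

```text
t 9.05 p [ 636.4 -242.2  142.7] q [-0.07  0.59  0.5   1.62 -0.32  1.02  2.11] F [-0.4 -0.3  0.1] gw 20.4 gf 0.0
axes [[-1.0, -0.005, -0.0], [-0.005, 1.0, -0.0], [0.0, -0.0, -1.0]]
(0.6375, -0.248, 0.145) -> [-1.1 -5.8 -2.3]
```

View pics/k3.png

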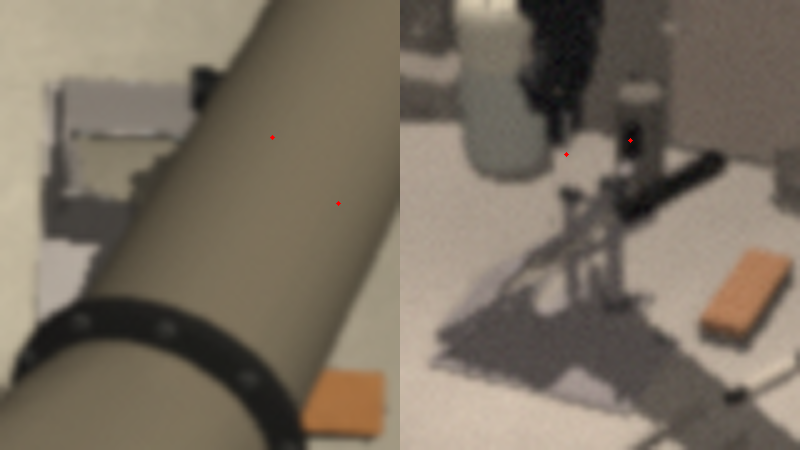

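The picture is ambiguous: a dark blob at side (630,140) sits where the closed knob was. I'll compare pixel values before and after numerically, since I have few pictures left.

```bash
python3 - <<'E'
from h import *
for f in("side0","side2","side3"):
    a=np.load(f"pics/{f}.npy").mean(2).astype(int); print(f)
    for r in range(128,160,2): print(r,*[f"{v:3d}" for v in a[r,248:284]])
print([np.round(proj("side",w),1) for w in((.5955,-.248,.138),(.5955,-.193,.122),(.5955,-.29,.136),(.6375,-.248,.136),(.5405,-.248,.122))])
E
```

```text
side0
128  92  93  88  77  77  76  79  72  73  77  74  72  72  72  71  71  74  83 100 110 110 115 114 111 110  99  84  78  85  96  94  95  95  94  96  93
130  99  94  88  76  74  78  76  76  74  75  73  75  74  73  74  70  67  68  75  80  86  86  83  78  75  70  68  70  85  93  97  94  97  98  98  95
132  98  97  89  80  77  76  76  78  76  74  73  72  72  75  69  72  65  54  57  56  56  60  58  58  57  56  63  76  87  94  95  97  95  94  94  95
134 101  94  98 101  91  86  84  80  80  79  74  74  77  73  74  72  69  56  50  40  38  41  50  58  55  54  60  72  87  94  93  97  97  98  97  96
136  99 101 109 132 141 141 139 139 138 122 108 105 109 107  93  79  72  54  39  17  21  25  43  58  55  57  59  74  85  93  93  96  96  96  96  98
138  96  97 106 125 144 150 148 149 144 145 144 144 145 147 143 139 121  76  44  27  18  22  41  53  54  57  63  73  82  91  94  97  99 100  96 100
140  97  93  86  85 113 143 149 147 147 147 146 151 147 150 151 149 131  80  43  31  22  33  44  54  55  61  81 119 133 129 121 110 101  88  73  60
142  93  81  79  79 106 141 148 152 152 149 152 153 152 15
[... 5437 characters left out ...]
 151 151 150 149 145 122  94  90 104 106  87  80  80  81  76  68  51  33  24  18  18  30  34  66 100 135 144 152 152 153 151 152 152 150 149
154 154 153 152 146 137 143 121  89  78  82  82  82  82  94  88  85  80  71  55  46  53  67  85  97 116 138 152 154 155 156 153 151 155 149 153 150
156 153 153 149 146 141 125 104  82  78  76  80  88 107 120 118  90  79  76  85  99 113 127 140 150 154 156 157 157 153 153 154 154 153 153 156 154
158 144 137 129 103  88  75  76  72  75  86  88  85  93  98  88  79  79  84 110 142 154 153 156 158 155 158 156 155 156 156 152 154 156 155 156 156
[array([264. , 145.3]), array([259.1, 155. ]), array([267.7, 140.9]), array([255. , 143.8]), array([276. , 150.9])]
```

```bash
python3 - <<'E'
from h import *
from station import bot
p=bot.get_obs()["eef_pos"]
a=np.load("pics/side3.npy").mean(2);b=np.load("pics/side0.npy").mean(2);d=a-b
print("axis side",[(z,np.round(proj("side",(p[0],p[1],z)),1).tolist()) for z in(.14,.16,.18,.2,.22,.25)])
for r in range(108,144,2): print(r,*[f"{int(v):4d}" for v in d[r,236:272]])
t=np.load("pics/top3.npy").mean(2)
print("axis top",[(z,np.round(proj("top",(p[0],p[1],z)),1).tolist()) for z in(.14,.2,.25,.3)])
for r in range(138,158,2): print(r,*[f"{int(v):3d}" for v in t[r,305:330]])
print([np.round(plane("top",(314,148),z),3) for z in(.2,.25,.3)])
E
```

```text
axis side [(0.14, [254.7, 143.7]), (0.16, [254.5, 139.7]), (0.18, [254.4, 135.7]), (0.2, [254.3, 131.6]), (0.22, [254.1, 127.4]), (0.25, [253.9, 121.1])]
108    0   -2    0   -1    0   -1    1   -8  -40 -118 -165 -163 -136 -106  -76  -51  -45  -56  -54  -48  -52  -50  -51  -60  -51  -49  -31   -8    1   -3    2    0   -1    1    1    1
110   -1   -3   -3    1   -1    0   -1   -5  -26  -92 -145 -146 -129 -105  -68  -55  -48  -49  -58  -51  -53  -53  -55  -57  -56  -48  -31   -7   -4   -2   -1   -5    0   -4   -2   -3
112    1    0   -2   -2   -1   -1    3   -6  -12  -48  -83 -100  -98  -84  -55  -54  -52  -49  -51  -62  -55  -52  -52  -52  -48  -51  -26   -8    0    1    0    1   -1   -1    0   -2
114    0    0   -4    0    0    0   -1    0    0   -5  -14  -27  -54  -63  -58  -51  -56  -55  -58  -53  -56  -51  -59  -45  -35  -35  -30   -7   -3   -6    0   -2    1    1   -1   -5
116    0    0   -2    3   -5   -4   -1   -2    0   -1    0   -8  -35  -50  -39  -55  -55  -54  -59  -54  -51  -49  -55  -50  -43  -25  -14   -1    2   -2   -2   -1   -4    2   -2    0
118    0    0    0   -2   
[... 2909 characters left out ...]
 136 135 117  77  49  34  31  33  43  54  62  69  73  77  82  83  88  89  92  94
148 123 123 123 123 122 122 118 103  69  39  29  33  44  56  64  70  75  78  82  85  87  89  92  94  95
150 122 122 121 120 119 120 116  99  61  28  28  44  58  65  71  75  80  82  85  87  91  92  94  96  98
152 123 122 123 123 122 122 120 114  93  63  50  59  68  72  77  80  83  85  88  91  93  95  97  98  99
154 125 124 124 124 124 123 122 113  92  70  64  69  73  77  80  83  86  89  91  94  95  98  98 100 102
156 122 107 101 105 113 116 107  85  68  65  69  74  78  81  83  86  89  91  94  96  98  98 100 102 103
[array([ 0.652, -0.192,  0.2  ]), array([ 0.637, -0.184,  0.25 ]), array([ 0.622, -0.176,  0.3  ])]
```

The tips seem to ride about 15 mm higher than the TCP suggests, so they skimmed over the knob. I'll go back and cage again, lower this time, since the fingers can straddle the narrow arm.

Call:
jog_arm(rows=[{"x":0,"y":0,"z":-45,"ax":0,"ay":0,"az":0,"fingers":48},{"x":21,"y":-24,"z":-10,"ax":0,"ay":0,"az":0,"fingers":48},{"x":21,"y":-24,"z":0,"ax":0,"ay":0,"az":0,"fingers":48},{"x":0,"y":0,"z":0,"ax":0,"ay":0,"az":8,"fingers":48},{"x":0,"y":0,"z":0,"ax":0,"ay":0,"az":8,"fingers":48},{"x":0,"y":0,"z":0,"ax":0,"ay":0,"az":8,"fingers":48},{"x":0,"y":0,"z":0,"ax":0,"ay":0,"az":8,"fingers":48},{"x":0,"y":0,"z":0,"ax":0,"ay":0,"az":8,"fingers":48}])

```text
t: 9.95
eef_pos: [0.5947, -0.2905, 0.1977]
tool_rot: [0.0, 0.342, 0.94, -0.0]
contact_force: [-0.3, -0.0, -0.1]
gripper_width: 0.568
grasp_force: 0.0
```

Call:
jog_arm(rows=[{"x":0,"y":0,"z":0,"ax":0,"ay":0,"az":8,"fingers":48},{"x":0,"y":0,"z":0,"ax":0,"ay":0,"az":8,"fingers":48},{"x":0,"y":0,"z":0,"ax":0,"ay":0,"az":8,"fingers":48},{"x":0,"y":0,"z":0,"ax":0,"ay":0,"az":8,"fingers":48},{"x":0,"y":0,"z":0,"ax":0,"ay":0,"az":8,"fingers":48},{"x":0,"y":0,"z":0,"ax":0,"ay":0,"az":8,"fingers":48},{"x":0,"y":0,"z":0,"ax":0,"ay":0,"az":2,"fingers":48},{"x":0,"y":0,"z":0,"ax":0,"ay":0,"az":0,"fingers":48}])

```text
t: 10.75
eef_pos: [0.5948, -0.2903, 0.1975]
tool_rot: [-0.0, 0.704, 0.71, -0.0]
contact_force: [0.4, 0.5, 0.5]
gripper_width: 0.564
grasp_force: 0.0
```

```bash
python3 - <<'E'
from h import *
go((.594,-.2900,.130),R=np.array([[0,1,0],[1,0,0],[0,0,-1.]]))
E
```

```text
t 10.75 p [ 594.8 -290.3  197.5] q [-0.25  0.62  0.93  1.64 -0.53  1.16  0.82] F [0.4 0.5 0.5] gw 48.2 gf 0.0
axes [[-0.009, 1.0, -0.0], [1.0, 0.009, -0.0], [-0.0, -0.0, -1.0]]
(0.594, -0.29, 0.13) -> [ 0.3 -0.8 67.5]
turn [-0.   0.   0.5]
```

Call:
jog_arm(force=20, rows=[{"x":0,"y":0,"z":20,"ax":0,"ay":0,"az":0,"fingers":48},{"x":0,"y":0,"z":20,"ax":0,"ay":0,"az":0,"fingers":48},{"x":0,"y":0,"z":20,"ax":0,"ay":0,"az":0,"fingers":48},{"x":0,"y":0,"z":7,"ax":0,"ay":0,"az":0,"fingers":48},{"x":0,"y":0,"z":0,"ax":0,"ay":0,"az":0,"fingers":10},{"x":0,"y":0,"z":0,"ax":0,"ay":0,"az":0,"fingers":10},{"x":0,"y":0,"z":0,"ax":0,"ay":0,"az":0,"fingers":10},{"x":0,"y":0,"z":0,"ax":0,"ay":0,"az":0,"fingers":10}])

```text
t: 11.55
eef_pos: [0.5953, -0.2909, 0.1318]
tool_rot: [0.001, 0.704, 0.71, 0.0]
contact_force: [-0.6, -0.3, 2.4]
gripper_width: 0.17
grasp_force: 19.6
```

The gripper holds the knob at about 15 mm opening and 19.6 N. I'll swing it around the arc while gripping lightly.

Call:
jog_arm(rows=[{"x":0.4,"y":6,"z":0,"ax":0,"ay":0,"az":-8.2,"fingers":10},{"x":0.4,"y":6,"z":0,"ax":0,"ay":0,"az":-8.2,"fingers":10},{"x":0.4,"y":6,"z":0,"ax":0,"ay":0,"az":-8.2,"fingers":10},{"x":0.4,"y":6,"z":0,"ax":0,"ay":0,"az":-8.2,"fingers":10},{"x":0.4,"y":6,"z":0,"ax":0,"ay":0,"az":-8.2,"fingers":10},{"x":0.4,"y":6,"z":0,"ax":0,"ay":0,"az":-8.2,"fingers":10},{"x":0,"y":0,"z":0,"ax":0,"ay":0,"az":0,"fingers":10},{"x":0,"y":0,"z":0,"ax":0,"ay":0,"az":0,"fingers":10}])

```text
t: 12.35
eef_pos: [0.6272, -0.2764, 0.1317]
tool_rot: [0.001, 0.347, 0.938, -0.0]
contact_force: [1.8, 0.1, 4.0]
gripper_width: 0.174
grasp_force: 19.9
```

Call:
jog_arm(rows=[{"x":0.4,"y":6,"z":0,"ax":0,"ay":0,"az":-8.2,"fingers":10},{"x":0.4,"y":6,"z":0,"ax":0,"ay":0,"az":-8.2,"fingers":10},{"x":0.4,"y":6,"z":0,"ax":0,"ay":0,"az":-8.2,"fingers":10},{"x":0.4,"y":6,"z":0,"ax":0,"ay":0,"az":-8.2,"fingers":10},{"x":0.4,"y":6,"z":0,"ax":0,"ay":0,"az":-8.2,"fingers":10},{"x":0,"y":0,"z":0,"ax":0,"ay":0,"az":0,"fingers":10},{"x":0,"y":0,"z":0,"ax":0,"ay":0,"az":0,"fingers":10},{"x":0,"y":0,"z":0,"ax":0,"ay":0,"az":0,"fingers":10}])

```text
t: 13.15
eef_pos: [0.6376, -0.2492, 0.1317]
tool_rot: [0.001, -0.004, 1.0, -0.001]
contact_force: [2.1, -3.1, 4.8]
gripper_width: 0.171
grasp_force: 20.1
```

```bash
python3 - <<'E'
from h import *
from station import bot
go((.6375,-.248,.13))
c=bot.read_camera("side")["pixels"]; np.save("pics/side4.npy",c); a=c.mean(2)
for r in range(128,150,2): print(r,*[f"{int(v):3d}" for v in a[r,248:276]])
E
```

```text
t 13.15 p [ 637.6 -249.2  131.7] q [-0.04  0.6   0.47  1.62 -0.3   0.99  2.11] F [ 2.1 -3.1  4.8] gw 14.6 gf 20.1
axes [[-1.0, -0.007, 0.002], [-0.007, 1.0, -0.002], [-0.002, -0.002, -1.0]]
(0.6375, -0.248, 0.13) -> [0.1 1.2 1.7]
128  42  37  28  25  21  23  16  25  25  23  26  44  68  72  72  71  77  83 101 108 111 109 112 113 110  99  86  76
130  37  20  21  16  23  24  20  22  16  30  52  68  71  72  74  72  69  69  71  77  82  87  83  79  76  69  66  74
132  69  41  32  22  27  24  26  29  28  36  53  68  69  74  71  71  63  57  55  54  58  59  60  61  61  56  55  74
134  97  88  83  77  41  24  34  52  58  46  53  67  72  69  68  69  65  57  55  53  55  60  56  59  54  53  59  69
136  94  96 100  97  58  27  31  52  59  48  65  91 102 103  90  80  72  60  59  58  54  60  60  61  57  57  57  72
138  97  95  93  88  52  26  38  55  70  77 109 135 145 145 142 137 121  78  59  55  59  59  58  56  59  56  63  72
140  96  92  83  75  69  62  50  54  71 105 139 147 146 149 150 146 131  84  55  57  59  61  56  57  57  59  82 118
142  89  81  75  78  97 111  68  29  56 105 139 152 151 152 149 148 133  91  61  56  59  56  60  55  56  64  86 122
144  81  80  89 106 119 127  99  62  66  96 115 133 134 136 136 126 116  81  60  53  55  56  59  53  53  59  73  89
146 119 139 143 149 150 141 124  88  82  84  84  85  83  73  60  62  62  52  53  55  64  58  52  45  41  35  34  30
148 154 153 150 151 146 123  75  57  55  62  89 118 116  90  57  39  40  44  51  66  63  53  36  28  23  21  14  23
```

The knob has left its closed position and now sits at the open location, with a 3 N reaction against the stop. I'll nudge it to seat, release, rise, and head for the handle.

Call:
jog_arm(rows=[{"x":0,"y":4,"z":0,"ax":0,"ay":0,"az":0,"fingers":10},{"x":0,"y":0,"z":0,"ax":0,"ay":0,"az":0,"fingers":10},{"x":0,"y":0,"z":0,"ax":0,"ay":0,"az":0,"fingers":50},{"x":0,"y":0,"z":0,"ax":0,"ay":0,"az":0,"fingers":50},{"x":0,"y":0,"z":0,"ax":0,"ay":0,"az":0,"fingers":50},{"x":0,"y":0,"z":-40,"ax":0,"ay":0,"az":0,"fingers":50},{"x":0,"y":0,"z":-40,"ax":0,"ay":0,"az":0,"fingers":50},{"x":0,"y":0,"z":-40,"ax":0,"ay":0,"az":0,"fingers":50}])

```text
t: 14.0
eef_pos: [0.636, -0.2429, 0.2512]
tool_rot: [-0.001, -0.006, 1.0, 0.001]
contact_force: [-0.6, 0.4, 0.2]
gripper_width: 0.582
grasp_force: 0.0
```

Call:
jog_arm(rows=[{"x":25,"y":40,"z":0,"ax":0,"ay":0,"az":0,"fingers":50},{"x":25,"y":37,"z":0,"ax":0,"ay":0,"az":0,"fingers":50},{"x":0,"y":0,"z":0,"ax":0,"ay":8,"az":0,"fingers":50},{"x":0,"y":0,"z":0,"ax":0,"ay":8,"az":0,"fingers":50},{"x":0,"y":0,"z":0,"ax":0,"ay":8,"az":0,"fingers":50},{"x":0,"y":0,"z":0,"ax":0,"ay":1,"az":0,"fingers":50},{"x":0,"y":0,"z":0,"ax":0,"ay":0,"az":0,"fingers":50},{"x":0,"y":0,"z":0,"ax":0,"ay":0,"az":0,"fingers":50}])

```text
t: 14.8
eef_pos: [0.5854, -0.168, 0.2511]
tool_rot: [-0.216, -0.005, 0.976, -0.001]
contact_force: [-0.1, -0.7, 0.9]
gripper_width: 0.588
grasp_force: 0.0
```

```bash
python3 - <<'E'
from h import *
from station import bot
t=np.radians(25);d=np.array([-np.sin(t),0,-np.cos(t)])
R=np.column_stack([np.cross([0,1,0],d),[0,1,0],d])
go((.578,-.168,.235),(.536,-.168,.144),R=R)
for n in("top","side"): np.save(f"pics/{n}5.npy",bot.read_camera(n)["pixels"])
a=np.load("pics/side5.npy").mean(2)
for r in range(132,156,2): print(r,*[f"{int(v):3d}" for v in a[r,246:276]])
print("open knob",proj("side",(.6375,-.248,.153)))
E
```

```text
t 14.8 p [ 585.4 -168.   251.1] q [-0.16  0.65  0.51  1.34 -0.16  1.64  1.93] F [-0.1 -0.7  0.9] gw 50.2 gf 0.0
axes [[-0.907, -0.01, -0.421], [-0.009, 1.0, -0.004], [0.421, -0.0, -0.907]]
(0.578, -0.168, 0.235) -> [-0.1  0.1 17.7]
(0.536, -0.168, 0.144) -> [ -0.3   0.4 100.2]
turn [-0.3  0.1  0.5]
132 101 101  96  94  90  79  75  75  73  75  74  73  76  74  73  72  70  70  64  61  56  58  61  60  61  57  55  54  60  70
134 104 100  98  93  99 100  91  83  80  81  81  75  74  74  74  71  73  73  65  57  52  60  53  60  61  56  58  57  59  71
136  99  99 100  98 108 130 137 133 119 118 124 113 105 104 105 106  89  79  72  57  57  60  59  57  55  59  56  55  57  72
138 100  96  96  97 102 122 134 108  60  39  67 108 138 143 147 146 146 135 119  77  56  58  55  57  56  57  57  58  61  73
140  99  97  96  95  86  83  96  94  55  25  52 104 138 147 152 149 150 147 133  88  56  58  56  56  58  58  55  60  85 123
142 100  97  92  81  79  81  98 111  65  25  58 106 142 149 154 150 150 149 134  90  62  56  57  53  59  58  60  60  84 127
144  80  82  79  84  92 106 122 129 101  65  70 112 146 154 153 146 141 142 131 100  68  60  58  56  55  62  58  56  74  99
146 107 108 118 138 142 149 152 144 126  94  86  96 114 128 129 113  93  87  94  85  77  82  91  82  64  56  53  53  46  46
148 152 151 154 150 154 151 145 122  82  61  58  67  87 117 117  89  63  53  52  53  66  94 111  91  61  48  31  30  26  27
150 152 152 152 154 153 153 151 136 105  73  65  84 104 112 106  93  75  61  53  50  48  53  46  36  25  22  22  32  46  52
152 154 154 153 153 155 152 147 145 123  94  93 122 146 150 139 117 101  96  86  61  31  22  21  28  23  45  66 101 126 118
154 154 152 154 153 153 145 137 138 124 101  99 126 144 152 146 132 115  97  88  76  51  43  56  65  82  96 116 134 144 125
open knob [254.8696714  140.42676399]
```

The knob is at (255,140), the predicted open position. Next I'll descend on the handle.

Call:
jog_arm(rows=[{"x":0,"y":0,"z":30,"ax":0,"ay":0,"az":0,"fingers":50},{"x":0,"y":0,"z":30,"ax":0,"ay":0,"az":0,"fingers":50},{"x":0,"y":0,"z":20,"ax":0,"ay":0,"az":0,"fingers":50},{"x":0,"y":0,"z":15,"ax":0,"ay":0,"az":0,"fingers":50},{"x":0,"y":0,"z":12,"ax":0,"ay":0,"az":0,"fingers":50},{"x":0,"y":0,"z":10,"ax":0,"ay":0,"az":0,"fingers":50},{"x":0,"y":0,"z":0,"ax":0,"ay":0,"az":0,"fingers":50},{"x":0,"y":0,"z":0,"ax":0,"ay":0,"az":0,"fingers":50}])

```text
t: 15.7
eef_pos: [0.5368, -0.1681, 0.1453]
tool_rot: [-0.216, -0.005, 0.976, -0.001]
contact_force: [-0.1, 0.3, -1.0]
gripper_width: 0.588
grasp_force: 0.0
```

```bash
python3 - <<'E'
from h import *
go((.536,-.168,.144))
E
```

```text
t 15.7 p [ 536.8 -168.1  145.3] q [-0.17  0.66  0.49  1.57 -0.17  1.4   1.94] F [-0.1  0.3 -1. ] gw 50.2 gf 0.0
axes [[-0.907, -0.011, -0.422], [-0.01, 1.0, -0.005], [0.422, -0.0, -0.907]]
(0.536, -0.168, 0.144) -> [0.2 0.1 1.5]
```

Close on the handle with firm force.

Call:
jog_arm(force=70, rows=[{"x":0,"y":0,"z":0,"ax":0,"ay":0,"az":0,"fingers":5},{"x":0,"y":0,"z":0,"ax":0,"ay":0,"az":0,"fingers":5},{"x":0,"y":0,"z":0,"ax":0,"ay":0,"az":0,"fingers":5},{"x":0,"y":0,"z":0,"ax":0,"ay":0,"az":0,"fingers":5},{"x":0,"y":0,"z":0,"ax":0,"ay":0,"az":0,"fingers":5},{"x":0,"y":0,"z":0,"ax":0,"ay":0,"az":0,"fingers":5},{"x":0,"y":0,"z":0,"ax":0,"ay":0,"az":0,"fingers":5},{"x":0,"y":0,"z":0,"ax":0,"ay":0,"az":0,"fingers":5}])

```text
t: 16.5
eef_pos: [0.5372, -0.1682, 0.1455]
tool_rot: [-0.216, -0.005, 0.976, -0.001]
contact_force: [1.2, -0.1, 6.1]
gripper_width: 0.22
grasp_force: 68.4
```

```bash
python3 - <<'E'
from h import *
u=np.array([-np.cos(np.radians(40)),0,np.sin(np.radians(40))])
from station import bot
p=bot.get_obs()["eef_pos"]
go(p+.1*u)
E
```

```text
t 16.5 p [ 537.2 -168.2  145.5] q [-0.17  0.66  0.49  1.57 -0.17  1.4   1.94] F [ 1.2 -0.1  6.1] gw 18.8 gf 68.4
axes [[-0.907, -0.011, -0.421], [-0.01, 1.0, -0.005], [0.421, -0.0, -0.907]]
[ 0.46063334 -0.16818886  0.2097496 ] -> [ 96.5   0.8 -26. ]
```

The opening is 18.8 mm where the handle is 24 mm wide, with an upward reaction, which suggests the pads are gripping the upper, rounded part. I'll reopen, go 9 mm deeper and regrip.

Call:
jog_arm(force=70, rows=[{"x":0,"y":0,"z":0,"ax":0,"ay":0,"az":0,"fingers":45},{"x":0,"y":0,"z":0,"ax":0,"ay":0,"az":0,"fingers":45},{"x":0,"y":0,"z":5,"ax":0,"ay":0,"az":0,"fingers":45},{"x":0,"y":0,"z":4,"ax":0,"ay":0,"az":0,"fingers":45},{"x":0,"y":0,"z":0,"ax":0,"ay":0,"az":0,"fingers":5},{"x":0,"y":0,"z":0,"ax":0,"ay":0,"az":0,"fingers":5},{"x":0,"y":0,"z":0,"ax":0,"ay":0,"az":0,"fingers":5},{"x":0,"y":0,"z":0,"ax":0,"ay":0,"az":0,"fingers":5}])

```text
t: 17.3
eef_pos: [0.5323, -0.1683, 0.1364]
tool_rot: [-0.217, -0.005, 0.976, -0.001]
contact_force: [-1.8, -0.7, -0.5]
gripper_width: 0.248
grasp_force: 68.6
```

The opening is now 21.2 mm with no side force, so the grip is good. I'll draw the turner up the 40° slope.

Call:
jog_arm(rows=[{"x":9.7,"y":0.1,"z":-2.6,"ax":0,"ay":0,"az":0,"fingers":5},{"x":9.7,"y":0.1,"z":-2.6,"ax":0,"ay":0,"az":0,"fingers":5},{"x":14.5,"y":0.1,"z":-3.9,"ax":0,"ay":0,"az":0,"fingers":5},{"x":14.5,"y":0.1,"z":-3.9,"ax":0,"ay":0,"az":0,"fingers":5},{"x":14.5,"y":0.1,"z":-3.9,"ax":0,"ay":0,"az":0,"fingers":5},{"x":14.5,"y":0.1,"z":-3.9,"ax":0,"ay":0,"az":0,"fingers":5},{"x":14.5,"y":0.1,"z":-3.9,"ax":0,"ay":0,"az":0,"fingers":5},{"x":0,"y":0,"z":0,"ax":0,"ay":0,"az":0,"fingers":5}])

```text
t: 18.1
eef_pos: [0.4587, -0.1687, 0.1994]
tool_rot: [-0.216, -0.005, 0.976, -0.001]
contact_force: [0.3, -0.5, -1.7]
gripper_width: 0.245
grasp_force: 68.6
```

```bash
python3 - <<'E'
from h import *
go((.45,-.168,.33),(.49,.14,.33))
E
```

```text
t 18.1 p [ 458.7 -168.7  199.4] q [-0.22  0.48  0.53  1.73 -0.1   1.41  1.93] F [ 0.3 -0.5 -1.7] gw 20.9 gf 68.6
axes [[-0.907, -0.01, -0.421], [-0.009, 1.0, -0.004], [0.421, 0.0, -0.907]]
(0.45, -0.168, 0.33) -> [  62.9    0.8 -114.8]
(0.49, 0.14, 0.33) -> [-39.  307.6 -18.1]
```

Drawn 97 mm, so it's clear of the hood. I'll lift, then level it.

Call:
jog_arm(rows=[{"x":14.7,"y":0,"z":-31.7,"ax":0,"ay":0,"az":0,"fingers":5},{"x":14.7,"y":0,"z":-31.7,"ax":0,"ay":0,"az":0,"fingers":5},{"x":14.7,"y":0,"z":-31.7,"ax":0,"ay":0,"az":0,"fingers":5},{"x":10,"y":0,"z":-22,"ax":0,"ay":-4,"az":0,"fingers":5},{"x":0,"y":0,"z":0,"ax":0,"ay":-6,"az":0,"fingers":5},{"x":0,"y":0,"z":0,"ax":0,"ay":-6,"az":0,"fingers":5},{"x":0,"y":0,"z":0,"ax":0,"ay":-6,"az":0,"fingers":5},{"x":0,"y":0,"z":0,"ax":0,"ay":-6,"az":0,"fingers":5}])

```text
t: 18.9
eef_pos: [0.4604, -0.1682, 0.3269]
tool_rot: [0.028, -0.006, 1.0, 0.0]
contact_force: [-0.2, 0.3, -2.0]
gripper_width: 0.245
grasp_force: 69.1
```

Call:
jog_arm(rows=[{"x":0,"y":0,"z":0,"ax":0,"ay":-6,"az":0,"fingers":5},{"x":0,"y":0,"z":0,"ax":0,"ay":-6,"az":0,"fingers":5},{"x":0,"y":30,"z":0,"ax":0,"ay":0,"az":0,"fingers":5},{"x":0,"y":40,"z":0,"ax":0,"ay":0,"az":0,"fingers":5},{"x":0,"y":40,"z":0,"ax":0,"ay":0,"az":0,"fingers":5},{"x":0,"y":40,"z":0,"ax":0,"ay":0,"az":0,"fingers":5},{"x":0,"y":40,"z":0,"ax":0,"ay":0,"az":0,"fingers":5},{"x":0,"y":40,"z":0,"ax":0,"ay":0,"az":0,"fingers":5}])

```text
t: 19.7
eef_pos: [0.457, 0.0632, 0.3265]
tool_rot: [0.13, -0.005, 0.991, 0.001]
contact_force: [0.8, -0.4, -1.6]
gripper_width: 0.246
grasp_force: 69.1
```

```bash
python3 - <<'E'
from h import *
go((.509,.147,.26))
# lid refine: edge map rect in the first pictures
for n,(x,y,w) in(("top",(190,130,48)),("side",(184,202,60))):
    a=np.load(f"pics/{n}0.npy")[y:y+w,x:x+w]; g=cv2.GaussianBlur(a,(0,0),1).mean(2)
    bg=cv2.medianBlur(a,5).mean(2); m=(np.abs(g-np.median(np.r_[g[0],g[-1],g[:,0],g[:,-1]]))>6).astype(np.uint8)
    m=cv2.morphologyEx(m,cv2.MORPH_CLOSE,np.ones((3,3)))
    c=max(cv2.findContours(m,0,2)[0],key=cv2.contourArea); r=cv2.minAreaRect(c); b=cv2.boxPoints(r)+(x,y)
    print(n,r); 
    for z in(.0,.016): print(z,np.round([plane(n,q,z)[:2] for q in b],4).tolist(),np.round(plane(n,np.array(r[0])+(x,y),z),4))
E
```

```text
t 19.7 p [457.   63.2 326.5] q [-0.46 -0.16  0.11  2.06  0.12  1.    1.17] F [ 0.8 -0.4 -1.6] gw 21.0 gf 69.1
axes [[-0.966, -0.011, 0.258], [-0.01, 1.0, 0.003], [-0.258, -0.0, -0.966]]
(0.509, 0.147, 0.26) -> [-33.9  83.2  77.9]
top ((25.0, 23.499996185302734), (46.99999237060547, 43.99999237060547), 90.0)
0.0 [[0.7653, 0.2183], [0.7703, 0.0574], [0.5948, 0.0509], [0.5899, 0.2085]] [0.6792 0.1338 0.    ]
0.016 [[0.7599, 0.2155], [0.7649, 0.0565], [0.5915, 0.0501], [0.5867, 0.2058]] [0.6748 0.1319 0.016 ]
side ((29.5, 19.5), (39.0, 59.0), 90.0)
0.0 [[0.8213, 0.0711], [0.5954, -0.0172], [0.5003, 0.1913], [0.7038, 0.2717]] [0.6523 0.1344 0.    ]
0.016 [[0.8093, 0.0877], [0.5865, 0.0006], [0.4928, 0.2062], [0.6935, 0.2855]] [0.6426 0.1501 0.016 ]
```

Call:
jog_arm(rows=[{"x":-8.5,"y":20.5,"z":22,"ax":0,"ay":0,"az":0,"fingers":5},{"x":-8.5,"y":20.5,"z":22,"ax":0,"ay":0,"az":0,"fingers":5},{"x":-8.5,"y":20.5,"z":22,"ax":0,"ay":0,"az":0,"fingers":5},{"x":-8.5,"y":20.5,"z":22,"ax":0,"ay":0,"az":0,"fingers":5},{"x":0,"y":0,"z":0,"ax":0,"ay":0,"az":0,"fingers":5},{"x":0,"y":0,"z":0,"ax":0,"ay":0,"az":0,"fingers":5},{"x":0,"y":0,"z":0,"ax":0,"ay":0,"az":0,"fingers":5},{"x":0,"y":0,"z":0,"ax":0,"ay":0,"az":0,"fingers":5}])

```text
t: 20.5
eef_pos: [0.5125, 0.1436, 0.2513]
tool_rot: [0.131, -0.005, 0.991, 0.001]
contact_force: [0.3, -0.5, -2.8]
gripper_width: 0.247
grasp_force: 69.1
```

```bash
python3 - <<'E'
from h import *
from station import bot
go((.512,.146,.25))
im=[]
bz=.262;B=(.6545,.146,bz)
for n,o,(w,h) in(("top",(170,105),(80,90)),("side",(150,95),(128,144))):
    c=bot.read_camera(n)["pixels"]; np.save(f"pics/{n}6.npy",c)
    s=400/w;a=cv2.resize(c[o[1]:o[1]+h,o[0]:o[0]+w,::-1],(400,450),interpolation=cv2.INTER_CUBIC)
    for q in((.6545,.146,bz),(.717,.104,bz),(.717,.188,bz),(.592,.104,bz),(.592,.188,bz),(.6545,.146,0)):
        u=(proj(n,q)-o+.5)*s; cv2.circle(a,tuple(int(x) for x in u),2,(0,0,255),-1)
    im.append(a)
cv2.imwrite("pics/b6.png",np.hstack(im))
E
```

```text
t 20.5 p [512.5 143.6 251.3] q [-0.52  0.05  0.05  2.04  0.15  0.82  1.02] F [ 0.3 -0.5 -2.8] gw 21.1 gf 69.1
axes [[-0.966, -0.01, 0.26], [-0.009, 1.0, 0.003], [-0.26, 0.0, -0.966]]
(0.512, 0.146, 0.25) -> [0.8 2.4 1.2]
```

View pics/b6.png

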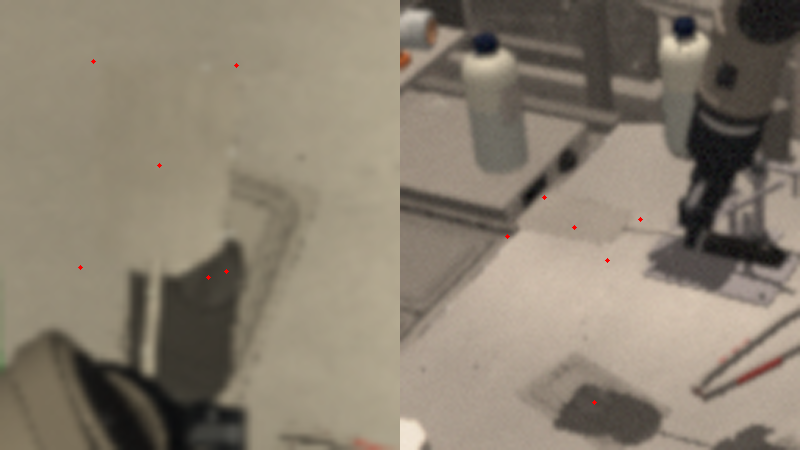

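The side view shows the blade held about level at around (575,220), with its handle pointing back to the gripper at (740,248) and its shadow on the lid. It sits about 12 px above the assumed height. I'll extract the blade corners numerically by differencing against the first pictures.

```bash
python3 - <<'E'
from h import *
for n,(x0,y0,x1,y1) in(("side",(184,150,246,180)),("top",(182,112,224,166))):
    a=np.load(f"pics/{n}6.npy").astype(float);b=np.load(f"pics/{n}0.npy").astype(float)
    d=cv2.GaussianBlur((a-b),(0,0),.7).mean(2)[y0:y1,x0:x1]
    print(n,x0,y0)
    for i in range(0,d.shape[0],1 if n=="side" else 2): print(y0+i,"".join("#" if v<-25 else "-" if v<-5 else "+" if v>5 else "." for v in d[i]))
E
```

```text
side 184 150
150 .........................................................-####
151 .........................................................-####
152 .........................................................-####
153 .........................................................-####
154 .........................................................-####
155 ...........++++..........................................#####
156 ..........+++++..-......................................-#####
157 ..........+++++..-.....................................-######
158 .........++++++...-----.----..........................-#######
159 ......++++++++..--------------........................-#######
160 ......+++++++..------------------....................-########
161 ......++++++.---------------------...................-########
162 .....++++++.----------------------------.............-########
163 ....++++++.-----------------------------.............-########
164 ...++++++.------------------------------.............-########
165 ...+++++--------------------------------..............-#######
166 ...+++.----
[... 1503 characters left out ...]
.........................++++++++++.......
138 ........................+++++++++++.......
140 ......................+++++++++++++.......
142 .....................++++++++++++++.......
144 ..................+++++++++++++++++.......
146 ................+++++++++++++++++.........
148 ...............++++++++++++++++++.........
150 ..............+++++++++++++++++++.........
152 ............+++++++++++++++++++++.--......
154 .............++++++++++++++++++.-###-.....
156 ..............++++++++++++++.-######--....
158 .............---.++++++++.-##########-....
160 .............-###-++----#############-....
162 .............-###-+.################-.....
164 ............--###-+.################-.....
```

```bash
python3 - <<'E'
from h import *
from scipy.optimize import least_squares
obs=np.array([(196.5,155),(187.5,168),(213.5,173),(224.5,162)])
yaw=np.radians(.6)
def pts(v,roll=0):
    x,y,z,p=v; R=Ro.from_euler("ZYX",[yaw,-p,roll]).as_matrix()
    return [np.array([x,y,z])+R@np.array(q) for q in((.0625,-.042,0),(.0625,.042,0),(-.0625,.042,0),(-.0625,-.042,0))]
def res(v): return np.r_[(np.array([proj("side",q) for q in pts(v)])-obs).ravel(),(v[1]-.145)/.001]
s=least_squares(res,[.652,.145,.274,0]);print(np.round(s.x[:3],4),"pitch",np.degrees(s.x[3]),np.round(s.fun,1))
s2=least_squares(lambda v:np.r_[res(v),(v[0]-.652)/.003,(v[2]-.274)/.004],[.652,.145,.274,0]);print(np.round(s2.x[:3],4),"pitch",np.degrees(s2.x[3]),np.round(s2.fun,1))
print([np.round(proj("side",q),1).tolist() for q in pts((.652,.145,.274,0))])
print("top rear",[np.round(proj("top",q),1).tolist() for q in pts((.652,.145,.274,0))])
# pitch by the side view of stem/handle: stem row at blade rear vs handle rear
a=np.load("pics/side6.npy").mean(2)
for r in range(164,184): print(r,*[f"{int(v):3d}" for v in a[r,222:280:2]])
print("midline",[(k,np.round(proj("side",(.652+k/1000,.145,.274+(.009 if k<-134 else 0))),1).tolist()) for k in(-62,-100,-134,-192,-249)])
E
```

```text
[0.6542 0.1449 0.2743] pitch -3.5305996720474324 [-1.   0.8 -3.5  0.1  2.3  0.6  2.  -1.3 -0.1]
[0.6535 0.1449 0.2745] pitch -3.5219975931670016 [-0.8  0.8 -3.4  0.2  2.5  0.6  2.1 -1.3 -0.1  0.5  0.1]
[[195.9, 155.1], [184.3, 167.5], [216.5, 174.8], [227.1, 161.8]]
top rear [[216.5, 116.7], [187.5, 116.2], [185.4, 158.0], [214.9, 158.5]]
164 147 157 166 166 164 165 164 158 129  30  25  24  23  21  64 138 129  87 132  94 103  84 116 161 161 162 163 162 163
165 151 160 167 167 165 165 164 153 126  32  29  18  15  25  78 146 140  84 126  89  93  82 113 161 163 164 164 159 159
166 146 162 166 165 162 166 167 153 123  44  26  30  18  24  90 152 144  82 118  86  91  85 114 162 164 165 161 161 160
167 137 154 163 164 164 169 167 153 133  81  31  26  31  30 104 155 142  82 117  89  89  82 109 156 158 162 160 163 165
168 130 140 151 153 155 158 162 152 150 121  37  18  39  43 102 145 137  88 113  87  85  79  97 154 157 160 164 165 166
169 153 153 150 147 146 148 140 143 153 130  35  29  53  52  69 109 116  82 103  80  73  76  75 138 157 153 167 165 167
170 169 165 164 165 159 158 139 128 125
[... 1068 characters left out ...]
  75  80  72  77  79  76  80  76  76  77  72  75 106  76  68  78  51  37  38  85 142 140 161
180 182 183 179 169 125  77  76  76  78  77  77  77  78  77  78  77  77  78 132  89  97 124 100  82  68 119 151 138 171
181 182 183 178 157 117  97  80  75  79  76  79  82  73  74  75  77  77  85 128  90 100 145 142 127 117 142 149 141 172
182 185 185 178 143 131 129 104  83  81  78  77  76  80  79  76  79  78 106 113  87  86 132 147 148 150 154 141 159 173
183 185 185 183 148 142 139 127 105  92  82  82  80  77  76  77  78  82 138 138 111  90 102 129 141 152 151 137 169 174
midline [(-62, [221.7, 168.3]), (-100, [231.5, 170.5]), (-134, [240.5, 172.6]), (-192, [256.0, 174.0]), (-249, [271.8, 177.6])]
```

The blade centre comes out at about (0.653, 0.145, 0.274) against the lid at (0.6545, 0.146), and it's level within about a degree. I'll make a small trim, let it settle, and do a final numeric check of the catch and bystanders.

Call:
jog_arm(rows=[{"x":-2,"y":1,"z":0.5,"ax":0,"ay":0,"az":0,"fingers":5},{"x":0,"y":0,"z":0,"ax":0,"ay":0,"az":0,"fingers":5},{"x":0,"y":0,"z":0,"ax":0,"ay":0,"az":0,"fingers":5},{"x":0,"y":0,"z":0,"ax":0,"ay":0,"az":0,"fingers":5},{"x":0,"y":0,"z":0,"ax":0,"ay":0,"az":0,"fingers":5},{"x":0,"y":0,"z":0,"ax":0,"ay":0,"az":0,"fingers":5},{"x":0,"y":0,"z":0,"ax":0,"ay":0,"az":0,"fingers":5},{"x":0,"y":0,"z":0,"ax":0,"ay":0,"az":0,"fingers":5}])

```text
t: 21.4
eef_pos: [0.5144, 0.1455, 0.2505]
tool_rot: [0.131, -0.005, 0.991, 0.001]
contact_force: [-0.0, -0.4, -1.4]
gripper_width: 0.248
grasp_force: 69.1
```

```bash
python3 - <<'E'
from h import *
from station import bot
go()
t=bot.read_camera("top")["pixels"].astype(float); b=np.load("pics/top0.npy").astype(float)
d=cv2.GaussianBlur(np.abs(t-b).max(2),(0,0),.8)
m=(d>22).astype(np.uint8); n,l,s,c=cv2.connectedComponentsWithStats(m)
for i in range(1,n):
    if s[i,4]>5: print("changed",s[i].tolist(),np.round(c[i]))
k=t.mean(2)[140:180,330:352]
print("open knob px",proj("top",(.6375,-.248,.153)),"pin end",proj("top",(.5405,-.248,.125)))
print("\n".join(" ".join(f"{int(v):3d}" for v in r) for r in t.mean(2)[150:186:2,318:350]))
E
```

```text
t 21.4 p [514.4 145.5 250.5] q [-0.52  0.06  0.05  2.03  0.15  0.82  1.02] F [-0.  -0.4 -1.4] gw 21.2 gf 69.1
axes [[-0.966, -0.011, 0.259], [-0.011, 1.0, 0.003], [-0.259, 0.0, -0.966]]
changed [139, 138, 110, 227, 10619] [195. 256.]
changed [327, 154, 7, 12, 59] [330. 159.]
changed [336, 167, 11, 9, 64] [342. 171.]
changed [308, 169, 7, 5, 25] [311. 171.]
changed [316, 169, 9, 9, 45] [320. 172.]
changed [326, 175, 4, 4, 15] [328. 176.]
changed [300, 177, 16, 33, 338] [306. 193.]
changed [323, 181, 9, 7, 42] [327. 184.]
changed [316, 187, 4, 15, 54] [318. 194.]
changed [324, 189, 4, 3, 9] [326. 190.]
changed [288, 194, 11, 30, 206] [293. 209.]
changed [0, 312, 25, 19, 358] [ 10. 321.]
changed [249, 349, 7, 2, 7] [252. 349.]
changed [256, 355, 4, 3, 8] [258. 356.]
changed [204, 356, 73, 28, 1308] [242. 372.]
changed [0, 358, 38, 26, 569] [ 17. 371.]
changed [146, 366, 53, 18, 433] [175. 375.]
changed [203, 374, 7, 6, 30] [206. 376.]
changed [190, 380, 6, 4, 18] [192. 382.]
open knob px [328.96863623 156.95775093] pin end [327.27656454 188.35621097]
145 145 145 144 145 144 142 141 141 
[... 1567 characters left out ...]
 147 146 145 145 144 142 142 143 142 142 141 139 139 141 141
 78  51  58  70  63  53  51  60  95 130 137 134 133 137 141 144 145 145 146 146 146 145 144 144 144 143 143 143 142 141 142 142
 50  37  44  47  50  50  54  74 113 147 154 148 143 145 146 145 144 144 145 144 145 146 147 146 145 144 142 141 141 142 142 142
 37  34  42  46  49  56  74 102 134 154 155 147 141 144 147 145 146 145 145 145 145 145 144 144 144 144 143 142 142 143 144 143
 53  44  36  35  42  68 106 125 133 152 155 146 139 143 145 146 147 147 146 145 144 145 145 144 143 143 143 142 142 142 143 143
 64  62  60  61  79 117 146 143 137 152 155 145 139 143 146 146 145 145 146 146 146 146 145 145 144 144 143 141 142 142 142 140
```

The knob is at (329,157), which matches fully open, and no bystanders have moved. The only changes are the arm, the turner and shadows.

```bash
python3 -c "
from station import bot
print(bot.hand_in())"
```

```text
the job is handed in; nothing more can be done
None
```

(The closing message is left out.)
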